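# Break down two piles of stock into their fitted trays

### The job

Take the two piles of small packages on the packing bench apart and set every package into the black tray that is cut to its own shape and size: the four cartons in their rectangular trays and the canister in the round one. Set each down upright and flat on the floor of its tray, inside the rim, without tipping any package over on the way.

Things in the scene. Friction and masses are not known exactly. Their poses are not given: they have to be found in the camera images.
- carton_long: The longest carton: plain closed brown cardboard carton with a strip of brown tape along its top, 120 x 60 mm and 45 mm high, 0.07 to 0.3 kg, loose. Origin: centre of its underside; x along the 120 mm side, y along the 60 mm side, z up. Stands on the bench as the bottom of one of the two piles.
- carton_medium: The middle-length carton: plain closed brown cardboard carton with a strip of brown tape along its top, 90 x 60 mm and 45 mm high, 0.07 to 0.3 kg, loose. Origin: centre of its underside; x along the 90 mm side, y along the 60 mm side, z up. Stands on the bench as the bottom of one of the two piles.
- carton_square: The square carton: plain closed brown cardboard carton with a strip of brown tape along its top, 60 x 60 mm and 40 mm high, 0.07 to 0.3 kg, loose. Origin: centre of its underside; x along the 60 mm side, y along the 60 mm side, z up. Starts on top of one of the two bottom cartons (either one). The canister stands on it.
- carton_narrow: The narrow carton: plain closed brown cardboard carton with a strip of brown tape along its top, 100 x 36 mm and 40 mm high, 0.07 to 0.3 kg, loose. Origin: centre of its underside; x along the 100 mm side, y along the 36 mm side, z up. Starts on top of one of the two bottom cartons (either one).
- canister: Round upright cardboard canister with a steel lid, 42 mm diameter, 50 mm high, about 0.1 kg, loose. Origin: centre of its underside, z up. Starts on top of the square carton, at the top of the taller pile (135 mm high; the other pile is 85 mm).
- tray_long: Shallow black tray, fixed to the bench, cut for the longest carton: 146 x 86 mm outside, 138 x 78 mm inside (9 mm to spare all round). Walls 4 mm thick, rim 12 mm above the bench, inner floor 4 mm above the bench. Origin: centre of its underside, on the bench; x along its 146 mm side, y along its 86 mm side, z up. Empty at the start.
- tray_medium: Shallow black tray, fixed to the bench, cut for the middle-length carton: 116 x 86 mm outside, 108 x 78 mm inside (9 mm to spare all round). Walls 4 mm thick, rim 12 mm above the bench, inner floor 4 mm above the bench. Origin: centre of its underside, on the bench; x along its 116 mm side, y along its 86 mm side, z up. Empty at the start.
- tray_square: Shallow black tray, fixed to the bench, cut for the square carton: 86 x 86 mm outside, 78 x 78 mm inside (9 mm to spare all round). Walls 4 mm thick, rim 12 mm above the bench, inner floor 4 mm above the bench. Origin: centre of its underside, on the bench; x along its 86 mm side, y along its 86 mm side, z up. Empty at the start.
- tray_narrow: Shallow black tray, fixed to the bench, cut for the narrow carton: 126 x 62 mm outside, 118 x 54 mm inside (9 mm to spare all round). Walls 4 mm thick, rim 12 mm above the bench, inner floor 4 mm above the bench. Origin: centre of its underside, on the bench; x along its 126 mm side, y along its 62 mm side, z up. Empty at the start.
- tray_round: Shallow round black tray, fixed to the bench, for the canister: 68 mm outside diameter, 60 mm inside (9 mm to spare all round). Rim 12 mm above the bench, inner floor 4 mm above the bench. Origin: centre of its underside, on the bench, z up. Empty at the start.
Things that resemble listed ones, but are neither listed nor needed, are in the scene too. What is shaped like the tray_long but turquoise is not meant.

How it is judged:
At the end, for the whole second after the job is handed in: Each carton and the canister stands in its own tray: centre within 15 mm of the tray's centre, underside on the tray's floor (1 to 8 mm above the bench), upright within 0.08 rad, and at rest (horizontal distance between carton_long and tray_long below 0.015 m and z of carton_long in the frame of tray_long between 0.001 and 0.008 m and angle between each of carton_long, carton_medium, carton_square, carton_narrow, canister's own z axis and vertical below 0.08 rad and linear speed of each of carton_long, carton_medium, carton_square, carton_narrow, canister below 0.02 m/s and horizontal distance between carton_medium and tray_medium below 0.015 m and z of carton_medium in the frame of tray_medium between 0.001 and 0.008 m and horizontal distance between carton_square and tray_square below 0.015 m and z of carton_square in the frame of tray_square between 0.001 and 0.008 m and horizontal distance between carton_narrow and tray_narrow below 0.015 m and z of carton_narrow in the frame of tray_narrow between 0.001 and 0.008 m and horizontal distance between canister and tray_round below 0.015 m and z of canister in the frame of tray_round between 0.001 and 0.008 m); the robot touches nothing.
It fails at once if a package is tipped over (leans more than 0.6 rad) (angle between any of carton_long, carton_medium, carton_square, carton_narrow, canister's own z axis and vertical above 0.6 rad).
It also fails if it takes over 131 s, if anything falls off the work surface, if the arm or the gripper's body presses on something with over 40 N, if the wrist force passes 120 N, or if a joint passes its speed limit or range.

### The arm

A 6-joint arm with a two-finger parallel gripper is mounted at the origin on the work surface. World frame = base frame: x ahead of the robot, y to its left, z up, the work surface at z = 0. Lengths are in m, angles in rad, forces in N, time in s.
With the tool pointing down it reaches from about 0.3 to 0.85 m from the base axis. Payload 5.4 kg.
Tool frame: the origin (TCP) lies midway between the tips of the shut fingers; the grasp point (between the pads) lies 19 mm behind it (bot.grasp_offset is the distance from the TCP to the grasp point, in m); z points along the fingers, x is the direction in which the jaws open and shut, and the axes are right-handed (so a half turn about z gives the same grasp; the last joint's range is limited). The gripper opens to 85 mm and grips with 20 to 120 N. Pads are 22 mm wide; open, the fingers measure 114 mm over their backs; the gripper's body (76 mm by 85 mm) begins 54 mm behind the grasp point. The pads swing forward as they close: fully open they stand 13 mm farther back than shut.
Start: joints at [1.024, 0.158, 1.597, -0, 1.386, -0.21], TCP at [0.19, 0.543, 0.231] pointing down, gripper open.
Joint ranges: [-2.91, 2.91], [-0.94, 2.29], [0.18, 2.7], [-1.29, 4.43], [0.17, 2.64], [-3, 3]. Speed limits (rad/s): [2.57, 2.57, 3.14, 3.14, 3.14, 3.14].

### API

Orientations are given as a rotation vector (axis times angle).
In Python, from cell import bot gives the robot as it stands.
- The arm moves only by the tool send_rows, never from a script. Its argument "moves" is a list of rows, each a list of 7 numbers: the shift along the world's x, y, z each as a share of 10 cm, from -1 to 1, then the turn, a rotation vector about the world's x, y, z each as a share of 0.5 rad, from -1 to 1, then the gripper's target within -1 to 1 (fully open at 1, half-way at 0, shut at -1). A call has 1 to 10 rows; each row is the pose to reach, as a shift and turn from the pose measured when the call began; what a row does not reach only later rows make up. A row lasts 1/12 s, in which the tool goes at most 41.7 mm and 7.16 degrees, less where a joint would pass 70% of its speed; a pose out of reach is approached as far as the arm can. A call with a number of a shift or a turn outside -1 to 1 is refused whole. A call with a gripper value outside its range is refused whole. The fingers move at their own pace and stop on an object; "force" is the grip in N (left out, the last holds). Time passes only in rows, so rows that repeat a pose let the fingers close. It gives the time, the measured TCP pose, the force and the opening at its end, in the units of the state.
- bot.state(): the state, without advancing time (a new reading comes with each control period).
- bot.snapshot(name): name is "scene" or "top" or "wrist"; returns a dict with "img" (480x640x3 uint8, blue, green, red), "fx", "fy", "cx", "cy" (pixels), "dist" ([k1, k2, p1, p2, k3] as OpenCV has them; the pictures are not rectified), "R" (3x3) and "t" (3): a world point X has camera coordinates R X + t; the wrist camera has in their place "tool_from_camera" (4x4, takes a point from camera to tool coordinates, whose origin is the TCP and whose axes are the tool frame's). Camera axes: x right, y down, z forward; pixel columns grow to the right and rows downward; lengths in m; the calibration is good to about 2 mm. A picture is of the moment at which its call begins: read the wrist's pose just before it. There is no depth.
- bot.hand_in(): hands the job in, once; it reports no verdict.
Trained networks look in the newest picture that a camera, given by its name, has taken for a name from the list of things; names that differ only in an ending like _2 or _b are one class to them, and where a whole thing is asked for, a point or a joint stands for the part that bears it (a point fixed in the world has none). Each returns a list of dicts, best first, with "score" (0 to 1); they miss things now and then, are a little off and sometimes report something else, mostly with a low value. They report only what shows in the picture. A call takes as long as a camera call. They do not tell look-alikes from the thing itself.
- bot.boxes_of(camera, query): "centre" ([column, row] in pixels, amid what is visible of it).
- bot.trace(camera, query): "pixels" (480x640 bool, what is visible of it) and "centre" ([column, row] in pixels, amid what is visible of it).
- bot.tip_of(camera, query): "centre" ([column, row] in pixels: a listed point, or the origin of a listed thing).
The state is a dict: "time_s": time; "joint_positions": joint angles; "joint_velocities": joint speeds; "joint_efforts": joint torques, N m; "tool_pos": TCP position; "eef_rot": TCP orientation; "wrist_force": force on the tool from outside, world axes, zero at the start; "torque": the same for the moment, N m; "width": finger opening in m.
Only numpy, scipy, OpenCV 4.12 (cv2) and the standard library are available. Lean on these libraries where they do the work, as an engineer would, in place of code of your own. Each camera call takes 0.05 s, during which the arm holds its last target. There are 200 camera calls.

## Working session

There is one attempt and no reset: what is moved stays moved. The work goes in short steps, Python scripts to look and compute and a tool call to move; the robot and the scene stay as the last step left them, time stands still between calls to the robot, and variables do not carry over. Pictures are saved under pics/ and viewed, about 12 in all and at most 16, crops included, and the job is handed in when it is done.

Besides the shell and the picture viewer there is one more tool, called after "Request:" by a JSON object that holds its "op" and its "data", one argument or row to a line. send_rows: Moves the arm, as the interface text tells. Shift numbers are shares of 10 cm and turn numbers shares of 0.5 rad, none past 1 either way. Its arguments: {"type":"object","properties":{"moves":{"type":"array"},"force":{"type":"number"}},"required":["moves"]}

```bash
mkdir -p pics; ls; python3 - <<'E'
from cell import bot
import cv2,numpy as np
s=bot.state();print(s['time_s'],s['tool_pos'],s['eef_rot'],s['width'])
for n in("scene","top"):
    d=bot.snapshot(n);cv2.imwrite(f"pics/{n}0.png",d["img"])
    print(n,d['fx'],d['fy'],d['cx'],d['cy'],d['dist'],np.round(d['R'],3).tolist(),d['t'])
    for q in "carton_long carton_medium carton_square carton_narrow canister tray_long tray_medium tray_square tray_narrow tray_round".split():
        print(n,q,[(round(r['score'],2),np.round(r['centre']).tolist()) for r in bot.boxes_of(n,q)][:4])
E
```

```text
pics
0.0 [0.18971762 0.54214963 0.2302878 ] [ 2.56173749  1.81722975 -0.00278779] 0.08544557987170269
scene 548.0861637728796 548.0861637728796 322.9377245714722 234.1150680845344 [-0.06168938  0.          0.          0.          0.        ] [[0.804, 0.594, 0.015], [0.415, -0.543, -0.73], [-0.425, 0.593, -0.684]] [-0.38496472 -0.15396855  1.55979413]
scene carton_long [(0.83, [296.0, 276.0]), (0.54, [384.0, 279.0]), (0.2, [293.0, 243.0])]
scene carton_medium [(0.96, [417.0, 229.0])]
scene carton_square [(0.78, [292.0, 261.0])]
scene carton_narrow [(0.57, [425.0, 209.0]), (0.45, [294.0, 244.0]), (0.3, [222.0, 294.0])]
scene canister [(0.62, [293.0, 242.0])]
scene tray_long [(0.71, [209.0, 374.0]), (0.71, [131.0, 322.0])]
scene tray_medium [(0.87, [417.0, 176.0])]
scene tray_square [(0.67, [385.0, 278.0])]
scene tray_narrow [(0.94, [224.0, 294.0])]
scene tray_round [(0.8, [344.0, 181.0])]
top 461.12251544901477 461.12251544901477 320.9458379821317 248.16442192079367 [-0.04379443  0.          0.          0.          0.        ] [[-0.025, -1.0, 0.012], [-0.996, 0.024, -0.086], [0.085, -0.014, -0.996]] [-0.00277637  0.4817344   1.24678949]
top carton_long [(0.61, [351.0, 265.0])]
top carton_medium [(0.59, [239.0, 200.0])]
top carton_square [(0.87, [355.0, 256.0]), (0.26, [169.0, 239.0])]
top carton_narrow [(0.94, [229.0, 194.0])]
top canister [(0.79, [356.0, 246.0])]
top tray_long [(0.98, [465.0, 239.0]), (0.78, [467.0, 316.0]), (0.64, [355.0, 247.0])]
top tray_medium [(0.84, [171.0, 240.0])]
top tray_square [(0.58, [310.0, 192.0])]
top tray_narrow [(0.8, [408.0, 278.0])]
top tray_round []
```

View pics/top0.png

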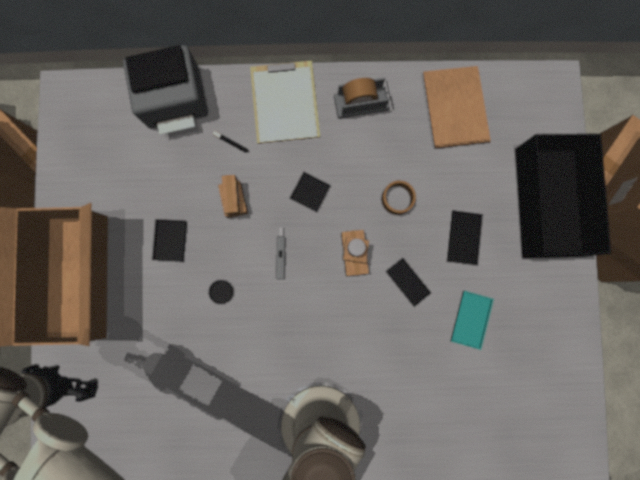

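View pics/scene0.png

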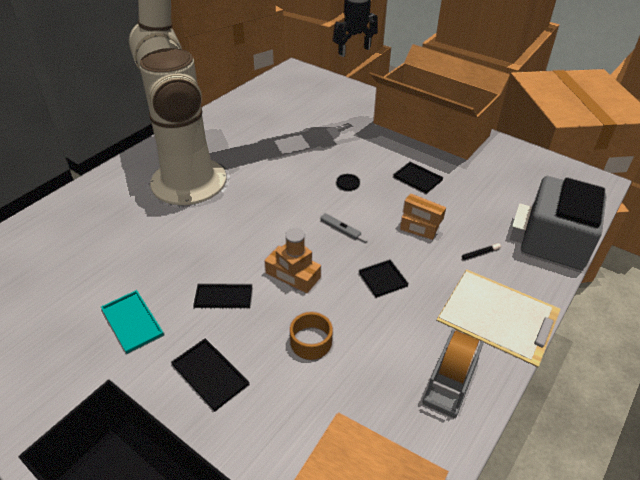

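The top view shows the black trays: long at (465,237), narrow at (408,282), square at (311,192), medium at (170,240) and round at (221,292). The pile of medium with narrow on top is at (232,195), and the pile of long, square and canister is at (355,253).

Things that could be mistaken for these:
- **Turquoise tray (472,320):** shaped like the long tray, but the wrong colour, so rejected.
- **Big black bin (562,195), tape ring (398,197) and dispenser roll (360,90):** not trays or packages.
- **Flat cardboard (456,106) and open boxes at the edges:** not packages.

Next I'll measure the trays and take one crop.

```bash
cat > h.py <<'E'
from cell import bot
import cv2,numpy as np
from scipy.spatial.transform import Rotation as Ro
def cam(d,T=None):
    K=np.array([[d['fx'],0,d['cx']],[0,d['fy'],d['cy']],[0,0,1.]])
    D=np.array(d['dist'],float)
    if T is None: R,t=np.array(d['R']),np.array(d['t'])
    else: Tw=T@np.array(d['tool_from_camera']); R=Tw[:3,:3].T; t=-R@Tw[:3,3]
    return K,D,R,t
def tool():
    s=bot.state();T=np.eye(4);T[:3,:3]=Ro.from_rotvec(s['eef_rot']).as_matrix();T[:3,3]=s['tool_pos'];return T
def plane(c,px,z):
    K,D,R,t=c
    u=cv2.undistortPoints(np.array(px,float).reshape(-1,1,2),K,D)[:,0]
    r=np.c_[u,np.ones(len(u))]@R; o=-R.T@t
    return (o+r*((z-o[2])/r[:,2])[:,None])[:,:2]
def proj(c,X):
    K,D,R,t=c
    return cv2.projectPoints(np.array(X,float).reshape(-1,1,3),cv2.Rodrigues(R)[0],t,K,D)[0][:,0]
def rect(c,cnt,z):
    p=plane(c,cnt,z).astype(np.float32)*1000
    (x,y),(w,h),a=cv2.minAreaRect(p)
    if w<h: w,h,a=h,w,a+90
    return [round(x/1000,4),round(y/1000,4)],[round(w),round(h)],round((a+90)%180-90,1)
def wrist():
    T=tool();d=bot.snapshot("wrist");return d,cam(d,T)
E
python3 - <<'E'
from h import *
d=bot.snapshot("top");c=cam(d);im=d['img']
m=(im.max(2)<40).astype(np.uint8)
cs,_=cv2.findContours(m,cv2.RETR_EXTERNAL,cv2.CHAIN_APPROX_NONE)
for n,(u,v) in dict(long=(465,237),narrow=(408,282),square=(311,192),medium=(170,240),round=(221,292)).items():
    for k in cs:
        if cv2.pointPolygonTest(k,(u,v),False)>=0 : 
            print(n,rect(c,k,.010),cv2.contourArea(k))
hsv=cv2.cvtColor(im,cv2.COLOR_BGR2HSV)
a=cv2.resize(im[165:225,205:265],None,fx=6,fy=6,interpolation=2);b=cv2.resize(im[222:282,325:385],None,fx=6,fy=6,interpolation=2)
cv2.imwrite("pics/crop1.png",np.hstack([a,b]))
print(np.round(plane(c,[(358,247)],.135),3),np.round(plane(c,[(229,194)],.085),3), np.round(plane(c,[(355,254),(239,200)],.0),3))
E
```

```text
long ([0.5032, -0.4171], [138, 81], -8.9) 1304.5
narrow ([0.3835, -0.2535], [117, 54], 37.1) 761.0
square ([0.6432, 0.0127], [77, 76], 61.7) 675.0
medium ([0.5163, 0.4053], [105, 82], -4.0) 769.0
[[ 0.472 -0.106]] [[0.625 0.225]] [[ 0.465 -0.11 ]
 [ 0.625  0.212]]
```

View pics/crop1.png

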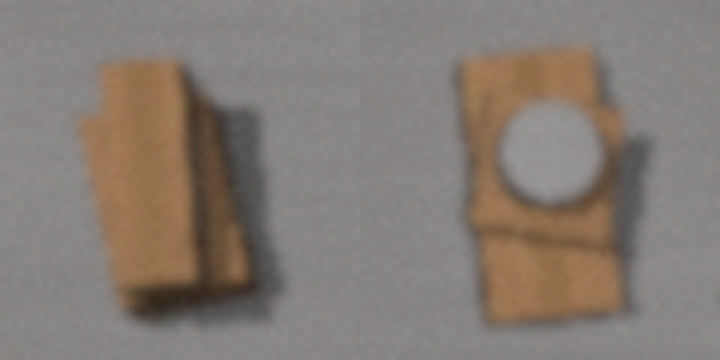

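The crop confirms both piles. The canister stands on the square carton, which is on the long one, and the narrow carton is on the medium one. I'll move above the tall pile for a wrist view.

Request:
{"op": "send_rows", "data": {
  "moves": [
    [0.4,-0.95,0.1,0,0,0,1],
    [0.4,-0.95,0.1,0,0,0,1],
    [0.4,-0.95,0.1,0,0,0,1]
  ]
}}

```text
time_s: 1.4
tool_pos: [0.2309, 0.4451, 0.2413]
eef_rot: [2.561, 1.816, -0.001]
wrist_force: [0.8, 0.1, 0.6]
width: 0.0853
```

Request:
{"op": "send_rows", "data": {
  "moves": [
    [0.4,-0.95,0.1,0,0,0,1],
    [0.4,-0.95,0.1,0,0,0,1],
    [0.4,-0.95,0.1,0,0,0,1]
  ]
}}

```text
time_s: 1.65
tool_pos: [0.2718, 0.3475, 0.2517]
eef_rot: [2.561, 1.814, -0.0]
wrist_force: [-1.0, 1.0, 0.1]
width: 0.0854
```

Request:
{"op": "send_rows", "data": {
  "moves": [
    [0.4,-0.95,0.1,0,0,0,1],
    [0.4,-0.95,0.1,0,0,0,1],
    [0.4,-0.95,0.1,0,0,0,1]
  ]
}}

```text
time_s: 1.9
tool_pos: [0.3128, 0.2497, 0.2623]
eef_rot: [2.562, 1.811, 0.001]
wrist_force: [0.7, 0.5, 0.5]
width: 0.0855
```

Request:
{"op": "send_rows", "data": {
  "moves": [
    [0.4,-0.95,0.1,0,0,0,1],
    [0.4,-0.95,0.1,0,0,0,1],
    [0.4,-0.95,0.1,0,0,0,1]
  ]
}}

```text
time_s: 2.15
tool_pos: [0.3539, 0.1518, 0.2731]
eef_rot: [2.562, 1.807, 0.003]
wrist_force: [0.3, 0.8, 1.0]
width: 0.0857
```

Request:
{"op": "send_rows", "data": {
  "moves": [
    [0.4,-0.95,0.1,0,0,0,1],
    [0.4,-0.95,0.1,0,0,0,1],
    [0.4,-0.95,0.1,0,0,0,1]
  ]
}}

```text
time_s: 2.4
tool_pos: [0.3949, 0.0535, 0.2838]
eef_rot: [2.562, 1.803, 0.004]
wrist_force: [0.1, 0.2, 0.4]
width: 0.0853
```

Request:
{"op": "send_rows", "data": {
  "moves": [
    [0.4,-0.95,0.1,0,0,0,1],
    [0.4,-0.95,0.1,0,0,0,1],
    [0.4,-0.95,0.1,0,0,0,1]
  ]
}}

```text
time_s: 2.65
tool_pos: [0.4359, -0.0451, 0.2944]
eef_rot: [2.563, 1.798, 0.004]
wrist_force: [-0.4, 0.4, 0.1]
width: 0.0854
```

Request:
{"op": "send_rows", "data": {
  "moves": [
    [0.4,-0.5,0.1,0,0,0,1],
    [0.4,-0.5,0.1,0,0,0,1],
    [0.4,-0.5,0.1,0,0,0,1],
    [0.4,-0.5,0.1,0,0,0,1]
  ]
}}

```text
time_s: 2.98
tool_pos: [0.4761, -0.096, 0.3043]
eef_rot: [2.565, 1.796, 0.004]
wrist_force: [-0.3, -0.3, 0.1]
width: 0.0856
```

```bash
python3 - <<'E'
from h import *
d,c=wrist();cv2.imwrite("pics/w1.png",d['img']);print(np.round(d['tool_from_camera'],3).tolist(),d['fx'],d['dist'])
for q in ("canister","carton_square","carton_long"):
  for r in bot.trace("wrist",q)[:2]:
    k=max(cv2.findContours(r['pixels'].astype(np.uint8),0,1)[0],key=cv2.contourArea)
    z=dict(canister=.135,carton_square=.085,carton_long=.045)[q]
    print(q,round(r['score'],2),np.round(r['centre']),rect(c,k,z),cv2.minEnclosingCircle(plane(c,k,z).astype(np.float32)))
d=bot.snapshot("top");c=cam(d);im=d['img']
m=(im.max(2)<75).astype(np.uint8)
cs,_=cv2.findContours(m,cv2.RETR_EXTERNAL,cv2.CHAIN_APPROX_NONE)
for n,(u,v) in dict(long=(465,237),narrow=(408,282),square=(311,192),medium=(170,240),round=(221,292)).items():
    for k in cs:
        if cv2.pointPolygonTest(k,(u,v),False)>=0 : 
            print(n,rect(c,k,.010),cv2.contourArea(k))
E
```

```text
[[1.0, -0.0, -0.001, -0.0], [0.001, 0.954, 0.3, -0.075], [0.001, -0.3, 0.954, -0.143], [0.0, 0.0, 0.0, 1.0]] 417.61040089636094 [-0.06365766  0.          0.          0.          0.        ]
canister 0.68 [310. 216.] ([0.4703, -0.1014], [49, 42], -20.0) ((0.47030723094940186, -0.10149639844894409), 0.02520308457314968)
carton_square 0.73 [296. 181.] ([0.4693, -0.1054], [64, 60], -10.3) ((0.46941515803337097, -0.10552971065044403), 0.04226769506931305)
carton_long 0.95 [299. 157.] ([0.4274, -0.1089], [61, 40], -86.7) ((0.42820724844932556, -0.1084560751914978), 0.03497453033924103)
long ([0.5031, -0.4173], [144, 86], -8.9) 1471.0
narrow ([0.383, -0.2554], [121, 65], 34.1) 783.5
square ([0.6429, 0.0122], [85, 84], 61.7) 838.0
medium ([0.5155, 0.4054], [114, 89], -4.4) 1203.5
round ([0.3699, 0.2634], [64, 63], 62.4) 415.0
```

View pics/w1.png

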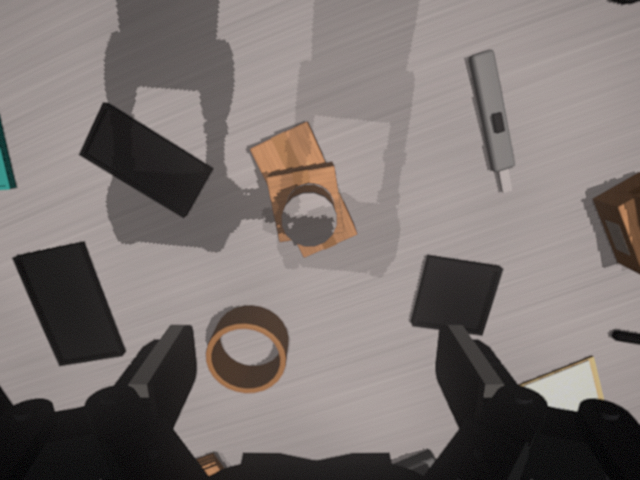

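Request:
{"op": "send_rows", "data": {
  "moves": [
    [-0.03,-0.07,-1,0,0,0,1],
    [-0.03,-0.07,-1,0,0,0,1],
    [-0.03,-0.07,-1,0,0,0,1],
    [-0.03,-0.07,-1,0,0,0,1]
  ],
  "force": 25
}}

```text
time_s: 3.57
tool_pos: [0.4689, -0.0989, 0.1993]
eef_rot: [2.568, 1.806, -0.003]
wrist_force: [-0.9, 0.8, 0.2]
width: 0.0854
```

Request:
{"op": "send_rows", "data": {
  "moves": [
    [0,0,-0.4,0,0,0,1],
    [0,0,-0.7,0,0,0,1],
    [0,0,-0.9,0,0,0,1],
    [0,0,-1,0,0,0,1],
    [0,0,-1.0,0,0,0,1]
  ]
}}

```text
time_s: 3.98
tool_pos: [0.4684, -0.0983, 0.0987]
eef_rot: [2.569, 1.807, -0.004]
wrist_force: [-1.0, 0.2, -0.1]
width: 0.0855
```

Request:
{"op": "send_rows", "data": {
  "moves": [
    [0,0,-0.08,0,0,0,0.2],
    [0,0,-0.08,0,0,0,-0.2],
    [0,0,-0.08,0,0,0,-0.5],
    [0,0,-0.08,0,0,0,-0.5],
    [0,0,-0.08,0,0,0,-0.5],
    [0,0,-0.08,0,0,0,-0.5],
    [0,0,-0.08,0,0,0,-0.5]
  ]
}}

```text
time_s: 4.57
tool_pos: [0.4695, -0.0989, 0.0921]
eef_rot: [2.567, 1.806, -0.002]
wrist_force: [-0.0, 0.1, 6.2]
width: 0.0415
```

```bash
python3 - <<'E'
from h import *
s=bot.state();print(s['tool_pos'],s['width'],s['wrist_force'],s['time_s'])
im=cv2.imread("pics/w1.png");d=bot.snapshot("wrist")
T=np.eye(4);T[:3,:3]=Ro.from_rotvec([2.565,1.796,.004]).as_matrix();T[:3,3]=[.4761,-.096,.3043];c=cam(d,T)
for th in (40,50,60):
  cs,_=cv2.findContours((im.max(2)<th).astype(np.uint8),0,1)
  for n,p in (('narrow',(145,160)),('long',(70,300)),('square',(455,285))):
    for k in cs:
      if cv2.pointPolygonTest(k,p,False)>=0: print(th,n,rect(c,k,.010))
cv2.imwrite("pics/w2.png",d['img'])
E
```

```text
[ 0.46947311 -0.09889667  0.09209691] 0.041526250657696356 [-0.01333983  0.05101481  6.22072342] 4.5667
40 narrow ([0.3841, -0.2537], [126, 63], 36.5)
40 long ([0.5035, -0.4171], [145, 90], -8.9)
50 narrow ([0.3842, -0.2537], [127, 64], 36.7)
50 long ([0.5037, -0.4171], [146, 91], -8.9)
50 square ([0.7052, -0.178], [928, 342], 70.2)
60 narrow ([0.3842, -0.2536], [127, 64], 36.9)
60 long ([0.5038, -0.4172], [147, 92], -9.0)
60 square ([0.7052, -0.178], [928, 342], 70.2)
```

Request:
{"op": "send_rows", "data": {
  "moves": [
    [0,0,0.2,0,0,0,-0.5],
    [0,0,0.5,0,0,0,-0.5],
    [0,0,0.6,0,0,0,-0.5],
    [0,0,0.6,0,0,0,-0.5]
  ]
}}

```text
time_s: 4.95
tool_pos: [0.4715, -0.0998, 0.155]
eef_rot: [2.562, 1.803, 0.002]
wrist_force: [0.4, -0.5, -0.4]
width: 0.0415
```

Request:
{"op": "send_rows", "data": {
  "moves": [
    [-0.07,0.23,0,0,0,0,-0.5],
    [-0.16,0.57,0,0,0,0,-0.5],
    [-0.26,0.91,0,0,0,0,-0.5]
  ]
}}

```text
time_s: 5.2
tool_pos: [0.4444, -0.0081, 0.1533]
eef_rot: [2.566, 1.801, 0.001]
wrist_force: [0.4, 0.8, -0.7]
width: 0.0417
```

Request:
{"op": "send_rows", "data": {
  "moves": [
    [-0.09,0.3,0,0,0,0,-0.5],
    [-0.18,0.61,0,0,0,0,-0.5],
    [-0.26,0.91,0,0,0,0,-0.5]
  ]
}}

```text
time_s: 5.45
tool_pos: [0.4164, 0.0844, 0.1513]
eef_rot: [2.568, 1.802, -0.003]
wrist_force: [-0.5, -0.8, -0.8]
width: 0.0412
```

Request:
{"op": "send_rows", "data": {
  "moves": [
    [-0.09,0.3,0,0,0,0,-0.5],
    [-0.18,0.61,0,0,0,0,-0.5],
    [-0.26,0.91,0,0,0,0,-0.5]
  ]
}}

```text
time_s: 5.7
tool_pos: [0.3883, 0.1768, 0.1493]
eef_rot: [2.569, 1.802, -0.006]
wrist_force: [0.5, -0.3, -2.6]
width: 0.0414
```

Request:
{"op": "send_rows", "data": {
  "moves": [
    [-0.13,0.45,0,0,0,0,-0.5],
    [-0.22,0.75,0,0,0,0,-0.5],
    [-0.26,0.91,0,0,0,0,-0.5],
    [-0.26,0.91,0,0,0,0,-0.5],
    [-0.26,0.91,0,0,0,0,-0.5]
  ]
}}

```text
time_s: 6.12
tool_pos: [0.361, 0.2678, 0.1476]
eef_rot: [2.567, 1.805, -0.011]
wrist_force: [-0.4, -0.4, -1.0]
width: 0.0417
```

```bash
python3 - <<'E'
from h import *
s=bot.state();print(s['tool_pos'],s['eef_rot'],s['width'],s['wrist_force'])
d,c=wrist();cv2.imwrite("pics/w3.png",d['img'])
cs,_=cv2.findContours((d['img'].max(2)<45).astype(np.uint8),0,1)
for k in cs:
  if cv2.contourArea(k)>500: print(rect(c,k,.010))
for r in bot.trace("wrist","canister")[:1]: print(r['score'],r['centre'],plane(c,[r['centre']],s['tool_pos'][2]+.02))
d=bot.snapshot("top");c=cam(d);cv2.imwrite("pics/t2.png",d['img'])
E
```

```text
[0.3610374  0.26778379 0.14758671] [ 2.56743346  1.80540297 -0.01095724] 0.0416849680046548 [-0.42491491 -0.35164853 -1.00205447]
([0.4856, 0.2219], [589, 201], 70.6)
([0.3759, 0.2614], [63, 45], 68.4)
0.61 [316.8, 379.4] [[0.37033013 0.26452765]]
```

View pics/w3.png

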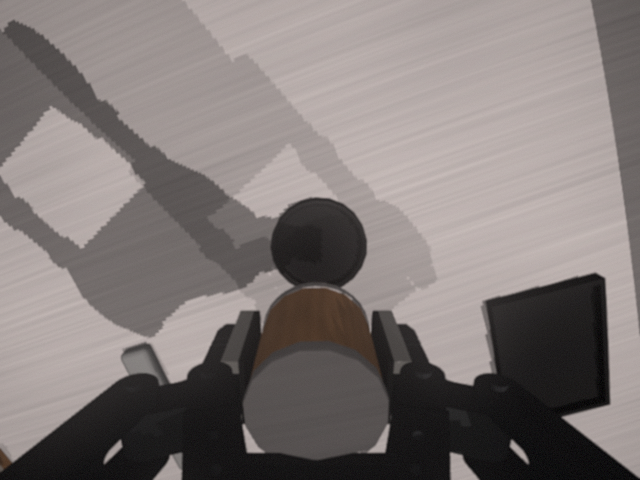

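```bash
python3 - <<'E'
from h import *
im=cv2.imread("pics/w3.png");d,c=wrist()
print("tray",plane(c,[(271,243),(366,243),(318,197),(318.5,243)],.011))
print("lid",plane(c,[(316.5,404),(243,400),(388,400),(316,348),(316,459)],.1905))
print(Ro.from_rotvec(bot.state()['eef_rot']).as_matrix().round(3).tolist())
E
```

```text
tray [[0.35808932 0.23329126]
 [0.38074671 0.29587866]
 [0.33876459 0.2753519 ]
 [0.36943012 0.26460533]]
lid [[0.36510992 0.26569609]
 [0.3567245  0.24611394]
 [0.37085469 0.28555816]
 [0.3476651  0.27189422]
 [0.38427367 0.25856428]]
[[0.342, 0.94, -0.002], [0.94, -0.342, -0.006], [-0.006, -0.0, -1.0]]
```

Request:
{"op": "send_rows", "data": {
  "moves": [
    [0.05,-0.02,-0.3,0,0,0,-0.5],
    [0.05,-0.02,-0.6,0,0,0,-0.5],
    [0.05,-0.02,-0.9,0,0,0,-0.5],
    [0.05,-0.02,-1,0,0,0,-0.5],
    [0.05,-0.02,-1,0,0,0,-0.5]
  ]
}}

```text
time_s: 6.73
tool_pos: [0.3653, 0.263, 0.0462]
eef_rot: [2.574, 1.799, -0.018]
wrist_force: [-0.8, 0.6, -1.0]
width: 0.0414
```

Request:
{"op": "send_rows", "data": {
  "moves": [
    [0.01,0.03,-0.15,0,0,0,-0.5],
    [0.01,0.03,-0.25,0,0,0,-0.5],
    [0.01,0.03,-0.32,0,0,0,-0.5],
    [0.01,0.03,-0.34,0,0,0,-0.5],
    [0.01,0.03,-0.34,0,0,0,-0.5],
    [0.01,0.03,-0.34,0,0,0,-0.5]
  ]
}}

```text
time_s: 7.23
tool_pos: [0.3669, 0.2662, 0.0129]
eef_rot: [2.573, 1.799, -0.016]
wrist_force: [0.1, -0.2, -0.4]
width: 0.0414
```

Request:
{"op": "send_rows", "data": {
  "moves": [
    [0,0,0,0,0,0,0.3],
    [0,0,0,0,0,0,0.6],
    [0,0,0,0,0,0,1],
    [0,0,0,0,0,0,1],
    [0,0,0,0,0,0,1],
    [0,0,0.3,0,0,0,1],
    [0,0,0.6,0,0,0,1],
    [0,0,1,0,0,0,1],
    [0,0,1,0,0,0,1]
  ]
}}

```text
time_s: 7.98
tool_pos: [0.3717, 0.2681, 0.1204]
eef_rot: [2.571, 1.797, 0.004]
wrist_force: [1.4, -0.1, 1.7]
width: 0.0852
```

Request:
{"op": "send_rows", "data": {
  "moves": [
    [0.3,-0.9,0.9,0,0,0,1],
    [0.3,-0.9,0.9,0,0,0,1],
    [0.3,-0.9,0.9,0,0,0,1]
  ]
}}

```text
time_s: 8.23
tool_pos: [0.3984, 0.1844, 0.2035]
eef_rot: [2.569, 1.8, 0.003]
wrist_force: [-0.5, -0.1, 0.6]
width: 0.0852
```

Request:
{"op": "send_rows", "data": {
  "moves": [
    [0.3,-0.9,0.6,0,0,0,1],
    [0.3,-0.9,0.6,0,0,0,1],
    [0.3,-0.9,0.6,0,0,0,1]
  ]
}}

```text
time_s: 8.48
tool_pos: [0.4295, 0.0921, 0.2661]
eef_rot: [2.568, 1.797, 0.007]
wrist_force: [0.3, 0.3, -0.1]
width: 0.0853
```

Request:
{"op": "send_rows", "data": {
  "moves": [
    [0.3,-0.9,0,0,0,0,1],
    [0.3,-0.9,0,0,0,0,1],
    [0.3,-0.9,0,0,0,0,1]
  ]
}}

```text
time_s: 8.73
tool_pos: [0.4607, -0.0024, 0.2669]
eef_rot: [2.568, 1.79, 0.008]
wrist_force: [-0.2, -0.2, 0.2]
width: 0.0851
```

Request:
{"op": "send_rows", "data": {
  "moves": [
    [0.2,-0.9,0,0,0,0,1],
    [0.2,-0.9,0,0,0,0,1],
    [0.2,-0.9,0,0,0,0,1],
    [0.2,-0.9,0,0,0,0,1]
  ]
}}

```text
time_s: 9.07
tool_pos: [0.481, -0.0953, 0.2667]
eef_rot: [2.572, 1.784, 0.007]
wrist_force: [-0.1, 0.2, 1.0]
width: 0.0853
```

```bash
cat > pile.py <<'E'
from h import *
import sys
def quad(c,im,z,cx,cy,size,save):
    "rectify the plane z around (cx,cy): 1 px = 0.5 mm, up=+x, left=+y"
    n=int(size*2000); g=np.arange(n)
    X=cx+size/2-g/2000; Y=cy+size/2-g/2000
    P=np.array([[x,y,z] for x in X for y in Y]); m=proj(c,P).reshape(n,n,2).astype(np.float32)
    o=cv2.remap(im,m[...,0],m[...,1],1); cv2.imwrite(save,o); return o
E
python3 - <<'E'
from pile import *
s=bot.state();print(s['tool_pos'],s['eef_rot'],s['time_s'])
d,c=wrist();cv2.imwrite("pics/w4.png",d['img'])
a=quad(c,d['img'],.085,.47,-.106,.2,"pics/q.png");b=quad(c,d['img'],.045,.47,-.106,.2,"pics/q2.png")
cv2.imwrite("pics/q4.png",np.hstack([a,b]))
for q,z in (("carton_square",.085),("carton_long",.045)):
  for r in bot.trace("wrist",q)[:2]:
    k=max(cv2.findContours(r['pixels'].astype(np.uint8),0,1)[0],key=cv2.contourArea)
    print(q,round(r['score'],2),np.round(r['centre']),rect(c,k,z))
d=bot.snapshot("top");c=cam(d);cv2.imwrite("pics/t4.png",d['img'])
for r in bot.trace("top","canister")[:1]:
    print(r['score'],r['centre'],plane(c,[r['centre']],.054))
E
```

```text
[ 0.48098948 -0.09526558  0.26671953] [2.57204707 1.78429023 0.00666535] 9.0667
carton_square 0.84 [301. 206.] ([0.4698, -0.1052], [65, 60], -10.5)
carton_long 0.68 [296. 157.] ([0.4277, -0.1087], [61, 40], -85.6)
0.76 [218.3, 291.9] [[0.36879887 0.26109379]]
```

View pics/q4.png

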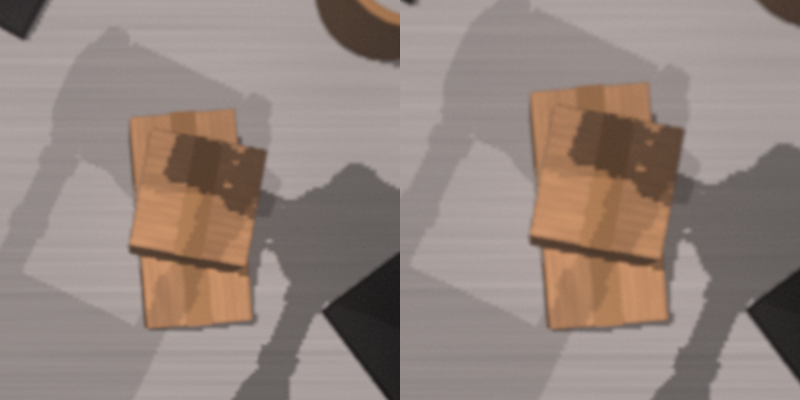

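Request:
{"op": "send_rows", "data": {
  "moves": [
    [-0.09,-0.1,-0.4,0,0,0.2,1],
    [-0.09,-0.1,-0.8,0,0,0.36,1],
    [-0.09,-0.1,-1,0,0,0.36,1],
    [-0.09,-0.1,-1,0,0,0.36,1],
    [-0.09,-0.1,-1,0,0,0.36,1],
    [-0.09,-0.1,-1,0,0,0.36,1]
  ],
  "force": 35
}}

```text
time_s: 9.82
tool_pos: [0.4728, -0.1008, 0.1689]
eef_rot: [2.393, 2.016, 0.011]
wrist_force: [0.3, -1.3, 0.3]
width: 0.0855
```

Request:
{"op": "send_rows", "data": {
  "moves": [
    [-0.01,-0.05,-0.3,0,0,0,1],
    [-0.01,-0.05,-0.6,0,0,0,1],
    [-0.01,-0.05,-0.8,0,0,0,1],
    [-0.01,-0.05,-0.9,0,0,0,1],
    [-0.01,-0.05,-0.9,0,0,0,1]
  ]
}}

```text
time_s: 10.23
tool_pos: [0.4717, -0.1055, 0.0786]
eef_rot: [2.393, 2.017, 0.011]
wrist_force: [0.0, 1.5, 0.4]
width: 0.0855
```

Request:
{"op": "send_rows", "data": {
  "moves": [
    [0,0,-0.12,0,0,0,1],
    [0,0,-0.24,0,0,0,1],
    [0,0,-0.24,0,0,0,0.5],
    [0,0,-0.24,0,0,0,0],
    [0,0,-0.24,0,0,0,-0.1],
    [0,0,-0.24,0,0,0,-0.1],
    [0,0,-0.24,0,0,0,-0.1],
    [0,0,-0.24,0,0,0,-0.1]
  ]
}}

```text
time_s: 10.9
tool_pos: [0.4733, -0.1062, 0.0567]
eef_rot: [2.391, 2.014, 0.013]
wrist_force: [-0.4, 0.1, 7.1]
width: 0.0593
```

Request:
{"op": "send_rows", "data": {
  "moves": [
    [0,0,0.15,0,0,0,-0.1],
    [0,0,0.35,0,0,0,-0.1],
    [0,0,0.5,0,0,0,-0.1],
    [0,0,0.5,0,0,0,-0.1]
  ]
}}

```text
time_s: 11.23
tool_pos: [0.4758, -0.1074, 0.1104]
eef_rot: [2.386, 2.01, 0.018]
wrist_force: [0.6, -0.0, -0.8]
width: 0.0592
```

Request:
{"op": "send_rows", "data": {
  "moves": [
    [0.25,0.18,0,0,0,-0.1,-0.1],
    [0.55,0.4,0,0,0,-0.2,-0.1],
    [0.84,0.6,0,0,0,-0.32,-0.1],
    [0.84,0.6,0,0,0,-0.32,-0.1]
  ]
}}

```text
time_s: 11.57
tool_pos: [0.5632, -0.0445, 0.1098]
eef_rot: [2.537, 1.813, 0.019]
wrist_force: [0.4, 0.4, -1.2]
width: 0.0594
```

Request:
{"op": "send_rows", "data": {
  "moves": [
    [0.25,0.18,0,0,0,-0.1,-0.1],
    [0.55,0.4,0,0,0,-0.2,-0.1],
    [0.8,0.58,0,0,0,-0.32,-0.1],
    [0.84,0.6,0,0,0,-0.32,-0.1],
    [0.84,0.6,0,0,0,-0.32,-0.1]
  ]
}}

```text
time_s: 11.98
tool_pos: [0.6476, 0.0166, 0.1085]
eef_rot: [2.672, 1.608, 0.015]
wrist_force: [0.0, -1.1, -0.2]
width: 0.0593
```

```bash
python3 - <<'E'
from pile import *
s=bot.state();print(s['tool_pos'],s['eef_rot'],s['time_s'])
d,c=wrist();cv2.imwrite("pics/w5.png",d['img'])
z=s['tool_pos'][2]-.0117+.04
a=quad(c,d['img'],.011,.643,.0125,.2,"pics/q.png");b=quad(c,d['img'],z,s['tool_pos'][0],s['tool_pos'][1],.2,"pics/q2.png")
cv2.imwrite("pics/q5.png",np.hstack([a,b]))
E
```

```text
[0.64758291 0.01663181 0.1085178 ] [2.67173056 1.6077361  0.0148618 ] 11.9833
```

View pics/q5.png

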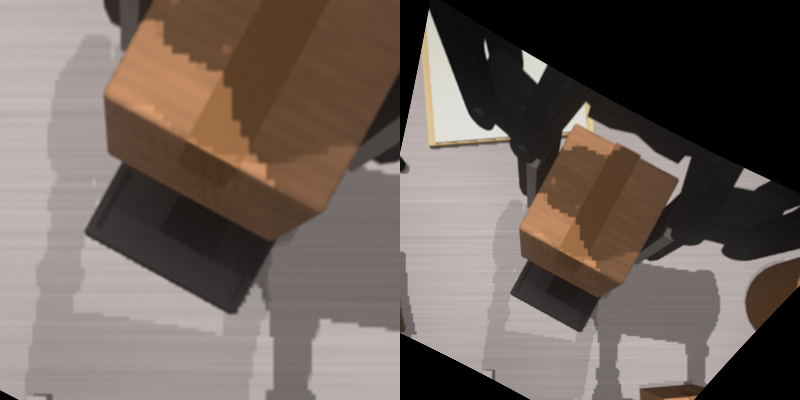

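Request:
{"op": "send_rows", "data": {
  "moves": [
    [-0.02,-0.05,-0.3,0,0,0,-0.1],
    [-0.02,-0.05,-0.5,0,0,0,-0.1],
    [-0.02,-0.05,-0.65,0,0,0,-0.1],
    [-0.02,-0.05,-0.7,0,0,0,-0.1],
    [-0.02,-0.05,-0.7,0,0,0,-0.1]
  ]
}}

```text
time_s: 12.45
tool_pos: [0.6421, 0.0101, 0.0364]
eef_rot: [2.676, 1.607, 0.007]
wrist_force: [-0.3, -0.2, -1.8]
width: 0.0595
```

Request:
{"op": "send_rows", "data": {
  "moves": [
    [0.03,0.015,-0.08,0,0,0,-0.1],
    [0.03,0.015,-0.15,0,0,0,-0.1],
    [0.03,0.015,-0.19,0,0,0,-0.1],
    [0.03,0.015,-0.2,0,0,0,-0.1],
    [0.03,0.015,-0.2,0,0,0,-0.1]
  ]
}}

```text
time_s: 12.87
tool_pos: [0.6451, 0.0116, 0.0164]
eef_rot: [2.676, 1.607, 0.007]
wrist_force: [1.1, 0.9, -0.9]
width: 0.0594
```

Request:
{"op": "send_rows", "data": {
  "moves": [
    [0,0,0,0,0,0,0.4],
    [0,0,0,0,0,0,0.7],
    [0,0,0,0,0,0,1],
    [0,0,0,0,0,0,1],
    [0,0,0.2,0,0,0,1],
    [0,0,0.5,0,0,0,1],
    [0,0,0.9,0,0,0,1],
    [0,0,1,0,0,0,1]
  ]
}}

```text
time_s: 13.53
tool_pos: [0.649, 0.0111, 0.1238]
eef_rot: [2.67, 1.604, 0.02]
wrist_force: [1.0, -0.1, 1.4]
width: 0.0853
```

Request:
{"op": "send_rows", "data": {
  "moves": [
    [-0.4,-0.3,0.4,0,0,0.24,1],
    [-0.8,-0.6,0.8,0,0,0.48,1],
    [-0.9,-0.6,1,0,0,0.6,1]
  ]
}}

```text
time_s: 13.78
tool_pos: [0.5723, -0.0412, 0.2045]
eef_rot: [2.397, 1.994, 0.025]
wrist_force: [-0.1, -0.7, 0.8]
width: 0.0854
```

Request:
{"op": "send_rows", "data": {
  "moves": [
    [-0.4,-0.3,0,0,0,0.24,1],
    [-0.8,-0.6,0,0,0,0.48,1],
    [-0.8,-0.6,0,0,0,0.53,1],
    [-0.8,-0.6,0,0,0,0.53,1]
  ]
}}

```text
time_s: 14.12
tool_pos: [0.4898, -0.1034, 0.205]
eef_rot: [2.115, 2.292, 0.027]
wrist_force: [-0.4, -0.0, -1.1]
width: 0.0856
```

```bash
python3 - <<'E'
from pile import *
s=bot.state();print(s['tool_pos'],s['eef_rot'],s['time_s'],s['joint_positions'])
d,c=wrist();cv2.imwrite("pics/w6.png",d['img'])
for r in bot.trace("wrist","carton_long")[:2]:
    k=max(cv2.findContours(r['pixels'].astype(np.uint8),0,1)[0],key=cv2.contourArea)
    print(round(r['score'],2),np.round(r['centre']),rect(c,k,.045))
a=quad(c,d['img'],.045,.467,-.1056,.2,"pics/q.png")
d=bot.snapshot("top");c=cam(d)
for r in bot.trace("top","carton_square")[:1]:
    print(r['score'],r['centre'],plane(c,[r['centre']],.044))
b=quad(c,d['img'],.044,.6437,.0122,.2,"pics/q2.png")
cv2.imwrite("pics/q6.png",np.hstack([a,b]))
E
```

```text
[ 0.48981934 -0.10338215  0.20501073] [2.11522422 2.29191378 0.02739158] 14.1167 [-0.45639534 -0.03781033  1.85554937  0.01078181  1.29715019 -2.11010723]
0.68 [318. 183.] ([0.4677, -0.106], [120, 60], 4.6)
0.59 [309.8, 190.4] [[0.63840102 0.01202996]]
```

View pics/q6.png

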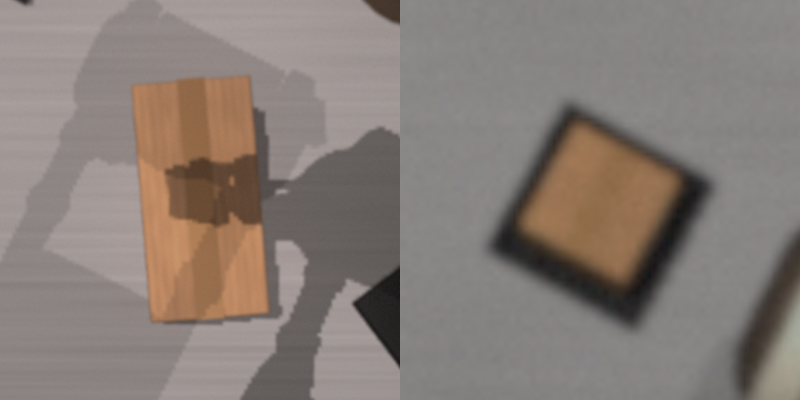

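Request:
{"op": "send_rows", "data": {
  "moves": [
    [-0.22,-0.03,-0.4,-0.026,0.024,0,1],
    [-0.22,-0.03,-0.8,-0.026,0.024,0,1],
    [-0.22,-0.03,-1,-0.026,0.024,0,1],
    [-0.22,-0.03,-1,-0.026,0.024,0,1],
    [-0.22,-0.03,-1,-0.026,0.024,0,1]
  ]
}}

```text
time_s: 14.73
tool_pos: [0.4711, -0.103, 0.1043]
eef_rot: [2.113, 2.297, 0.002]
wrist_force: [0.3, -0.1, 0.0]
width: 0.0855
```

Request:
{"op": "send_rows", "data": {
  "moves": [
    [-0.02,-0.03,-0.3,0,0,0,1],
    [-0.02,-0.03,-0.6,0,0,0,1],
    [-0.02,-0.03,-0.8,0,0,0,1],
    [-0.02,-0.03,-0.9,0,0,0,1],
    [-0.02,-0.03,-0.92,0,0,0,1],
    [-0.02,-0.03,-0.92,0,0,0,1]
  ]
}}

```text
time_s: 15.23
tool_pos: [0.4706, -0.1065, 0.0136]
eef_rot: [2.111, 2.296, 0.003]
wrist_force: [-0.0, 0.1, -0.1]
width: 0.0855
```

Request:
{"op": "send_rows", "data": {
  "moves": [
    [0,0,0,0,0,0,0.5],
    [0,0,0,0,0,0,0],
    [0,0,0,0,0,0,-0.1],
    [0,0,0,0,0,0,-0.1],
    [0,0,0,0,0,0,-0.1],
    [0,0,0,0,0,0,-0.1]
  ]
}}

```text
time_s: 15.73
tool_pos: [0.4727, -0.1073, 0.016]
eef_rot: [2.109, 2.293, 0.006]
wrist_force: [0.4, 0.5, 6.6]
width: 0.0597
```

Request:
{"op": "send_rows", "data": {
  "moves": [
    [0,0,0.15,0,0,0,-0.1],
    [0,0,0.35,0,0,0,-0.1],
    [0,0,0.5,0,0,0,-0.1],
    [0,0,0.5,0,0,0,-0.1]
  ]
}}

```text
time_s: 16.07
tool_pos: [0.4755, -0.1086, 0.0699]
eef_rot: [2.103, 2.287, 0.009]
wrist_force: [1.0, 0.1, -2.0]
width: 0.0595
```

Request:
{"op": "send_rows", "data": {
  "moves": [
    [0.02,-0.22,0.1,0,0,-0.03,-0.1],
    [0.05,-0.5,0.1,0,0,-0.08,-0.1],
    [0.08,-0.77,0.1,0,0,-0.12,-0.1]
  ]
}}

```text
time_s: 16.32
tool_pos: [0.484, -0.1865, 0.0804]
eef_rot: [2.169, 2.222, 0.008]
wrist_force: [0.7, 1.0, -2.3]
width: 0.0593
```

Request:
{"op": "send_rows", "data": {
  "moves": [
    [0.03,-0.27,0,0,0,-0.04,-0.1],
    [0.05,-0.52,0,0,0,-0.08,-0.1],
    [0.08,-0.77,0,0,0,-0.12,-0.1]
  ]
}}

```text
time_s: 16.57
tool_pos: [0.4915, -0.2647, 0.0797]
eef_rot: [2.237, 2.155, 0.006]
wrist_force: [0.1, 0.7, -1.9]
width: 0.0596
```

Request:
{"op": "send_rows", "data": {
  "moves": [
    [0.03,-0.27,0,0,0,-0.04,-0.1],
    [0.05,-0.52,0,0,0,-0.08,-0.1],
    [0.08,-0.77,0,0,0,-0.12,-0.1]
  ]
}}

```text
time_s: 16.82
tool_pos: [0.4989, -0.3427, 0.0786]
eef_rot: [2.303, 2.086, 0.004]
wrist_force: [1.0, 0.2, -1.9]
width: 0.0596
```

Request:
{"op": "send_rows", "data": {
  "moves": [
    [0.03,-0.27,0,0,0,-0.04,-0.1],
    [0.06,-0.55,0,0,0,-0.08,-0.1],
    [0.08,-0.7,0,0,0,-0.12,-0.1],
    [0.08,-0.77,0,0,0,-0.12,-0.1],
    [0.08,-0.77,0,0,0,-0.12,-0.1]
  ]
}}

```text
time_s: 17.23
tool_pos: [0.5064, -0.4207, 0.0779]
eef_rot: [2.366, 2.015, 0.002]
wrist_force: [0.5, 1.5, -1.8]
width: 0.0595
```

```bash
python3 - <<'E'
from pile import *
s=bot.state();print(s['tool_pos'],s['eef_rot'],s['time_s'],s['joint_positions'])
d,c=wrist();cv2.imwrite("pics/w7.png",d['img'])
z=s['tool_pos'][2]-.016+.045
a=quad(c,d['img'],.011,.5035,-.417,.2,"pics/q.png");b=quad(c,d['img'],z,s['tool_pos'][0],s['tool_pos'][1],.2,"pics/q2.png")
cv2.imwrite("pics/q7.png",np.hstack([a,b]))
E
```

```text
[ 0.50642542 -0.42071749  0.07787643] [2.36578802e+00 2.01508603e+00 1.94991651e-03] 17.2333 [-8.77133070e-01  4.92059443e-01  1.49791590e+00  1.84251569e-03
  1.11769897e+00 -2.28894262e+00]
```

View pics/q7.png

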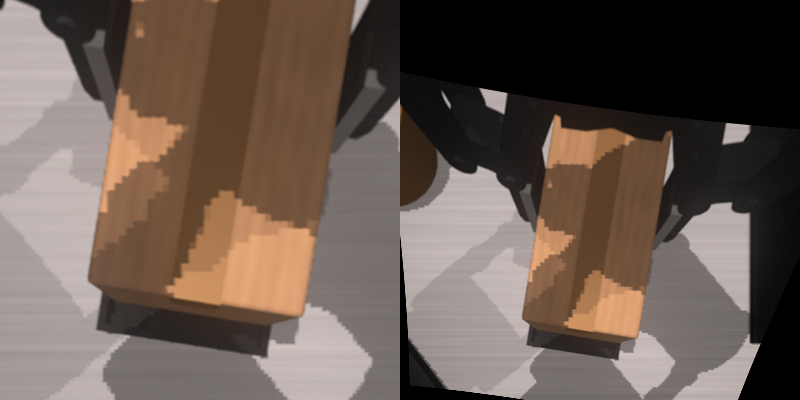

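Request:
{"op": "send_rows", "data": {
  "moves": [
    [0.03,0.02,-0.15,0,0,0,-0.1],
    [0.03,0.02,-0.3,0,0,0,-0.1],
    [0.03,0.02,-0.38,0,0,0,-0.1],
    [0.03,0.02,-0.4,0,0,0,-0.1],
    [0.03,0.02,-0.4,0,0,0,-0.1]
  ]
}}

```text
time_s: 17.7
tool_pos: [0.5086, -0.4156, 0.0356]
eef_rot: [2.368, 2.02, 0.003]
wrist_force: [0.3, -0.1, -1.2]
width: 0.0594
```

Request:
{"op": "send_rows", "data": {
  "moves": [
    [0.01,-0.03,-0.05,0,0,0,-0.1],
    [0.01,-0.03,-0.1,0,0,0,-0.1],
    [0.01,-0.03,-0.14,0,0,0,-0.1],
    [0.01,-0.03,-0.145,0,0,0,-0.1],
    [0.01,-0.03,-0.145,0,0,0,-0.1]
  ]
}}

```text
time_s: 18.12
tool_pos: [0.5095, -0.4185, 0.0208]
eef_rot: [2.368, 2.02, 0.003]
wrist_force: [0.7, -0.1, -1.8]
width: 0.0596
```

Request:
{"op": "send_rows", "data": {
  "moves": [
    [0,0,0,0,0,0,0.4],
    [0,0,0,0,0,0,0.7],
    [0,0,0,0,0,0,1],
    [0,0,0,0,0,0,1],
    [0,0,0.2,0,0,0,1],
    [0,0,0.5,0,0,0,1],
    [0,0,0.9,0,0,0,1],
    [0,0,1,0,0,0,1]
  ]
}}

```text
time_s: 18.78
tool_pos: [0.5121, -0.4215, 0.1284]
eef_rot: [2.36, 2.013, 0.002]
wrist_force: [1.2, -0.2, 3.0]
width: 0.0854
```

Request:
{"op": "send_rows", "data": {
  "moves": [
    [0.04,0.23,0.5,0,0,-0.2,1],
    [0.08,0.46,0.9,0,0,-0.42,1],
    [0.12,0.7,1,0,0,-0.64,1],
    [0.16,0.92,1,0,0,-0.85,1]
  ]
}}

```text
time_s: 19.12
tool_pos: [0.5309, -0.3309, 0.2369]
eef_rot: [2.725, 1.456, -0.003]
wrist_force: [1.0, 0.4, 1.5]
width: 0.085
```

Request:
{"op": "send_rows", "data": {
  "moves": [
    [0.04,0.23,0.1,0,0,-0.2,1],
    [0.08,0.46,0.2,0,0,-0.42,1],
    [0.12,0.7,0.3,0,0,-0.64,1],
    [0.16,0.92,0.3,0,0,-0.85,1]
  ]
}}

```text
time_s: 19.45
tool_pos: [0.5482, -0.2382, 0.2704]
eef_rot: [2.971, 0.84, -0.014]
wrist_force: [1.0, 0.4, -0.3]
width: 0.0853
```

Request:
{"op": "send_rows", "data": {
  "moves": [
    [0.04,0.23,0,0,0,-0.2,1],
    [0.08,0.46,0,0,0,-0.42,1],
    [0.12,0.7,0,0,0,-0.64,1],
    [0.16,0.92,0,0,0,-0.85,1]
  ]
}}

```text
time_s: 19.78
tool_pos: [0.5646, -0.1449, 0.2713]
eef_rot: [3.084, 0.187, -0.029]
wrist_force: [-0.0, -0.3, 0.3]
width: 0.0854
```

Request:
{"op": "send_rows", "data": {
  "moves": [
    [0.04,0.23,0,0,0,-0.2,1],
    [0.08,0.46,0,0,0,-0.42,1],
    [0.12,0.7,0,0,0,-0.64,1],
    [0.16,0.92,0,0,0,-0.85,1]
  ]
}}

```text
time_s: 20.12
tool_pos: [0.5809, -0.0515, 0.272]
eef_rot: [3.058, -0.476, -0.044]
wrist_force: [0.8, 0.5, 0.7]
width: 0.0852
```

Request:
{"op": "send_rows", "data": {
  "moves": [
    [0.04,0.23,0,0,0,-0.2,1],
    [0.08,0.46,0,0,0,-0.42,1],
    [0.12,0.7,0,0,0,-0.64,1],
    [0.16,0.92,0,0,0,-0.85,1]
  ]
}}

```text
time_s: 20.45
tool_pos: [0.5973, 0.0419, 0.2726]
eef_rot: [2.892, -1.121, -0.056]
wrist_force: [-0.7, 0.2, 0.7]
width: 0.0853
```

Request:
{"op": "send_rows", "data": {
  "moves": [
    [0.04,0.23,0,0,0,-0.2,1],
    [0.08,0.46,0,0,0,-0.42,1],
    [0.12,0.7,0,0,0,-0.64,1],
    [0.16,0.92,0,0,0,-0.85,1]
  ]
}}

```text
time_s: 20.78
tool_pos: [0.6136, 0.1354, 0.2732]
eef_rot: [2.594, -1.717, -0.067]
wrist_force: [0.5, -1.0, -0.1]
width: 0.0854
```

Request:
{"op": "send_rows", "data": {
  "moves": [
    [0.04,0.23,0,0,0,-0.2,1],
    [0.08,0.46,0,0,0,-0.42,1],
    [0.12,0.7,0,0,0,-0.64,1],
    [0.16,0.92,0,0,0,-0.85,1],
    [0.16,0.92,0,0,0,-0.85,1],
    [0.16,0.92,0,0,0,-0.85,1]
  ]
}}

```text
time_s: 21.28
tool_pos: [0.6296, 0.2281, 0.2734]
eef_rot: [2.184, -2.229, -0.074]
wrist_force: [-0.2, -0.5, 0.1]
width: 0.0855
```

```bash
python3 - <<'E'
from pile import *
s=bot.state();print(s['tool_pos'],s['eef_rot'],s['time_s'],s['joint_positions'])
d,c=wrist();cv2.imwrite("pics/w8.png",d['img'])
for q,z in (("carton_narrow",.085),("carton_medium",.045)):
  for r in bot.trace("wrist",q)[:2]:
    k=max(cv2.findContours(r['pixels'].astype(np.uint8),0,1)[0],key=cv2.contourArea)
    print(q,round(r['score'],2),np.round(r['centre']),rect(c,k,z))
a=quad(c,d['img'],.085,.625,.225,.2,"pics/q.png");b=quad(c,d['img'],.045,.625,.225,.2,"pics/q2.png")
d=bot.snapshot("top");c=cam(d)
e=quad(c,d['img'],.049,.504,-.418,.2,"pics/q2.png")[:,:200]
for n,z in (("carton_long",.049),("carton_square",.044)):
  for r in bot.trace("top",n)[:1]: print(n,r['score'],r['centre'],plane(c,[r['centre']],z))
e=quad(c,d['img'],.049,.504,-.418,.16,"pics/q2.png")
cv2.imwrite("pics/q8.png",np.hstack([a,b]));cv2.imwrite("pics/q8b.png",e)
E
```

```text
[0.6295879  0.22808803 0.27340294] [ 2.18433902 -2.22921455 -0.07413678] 21.2833 [0.15493159 0.41192674 1.20780952 0.02719012 1.56550776 1.74532517]
carton_narrow 0.78 [322. 204.] ([0.6304, 0.2245], [104, 36], 3.7)
carton_medium 0.7 [298. 197.] ([0.6229, 0.2529], [93, 16], 3.6)
carton_long 0.76 [467.7, 239.6] [[ 0.49275925 -0.41313439]]
carton_square 0.83 [310.9, 189.7] [[0.64027261 0.00898481]]
```

View pics/q8.png

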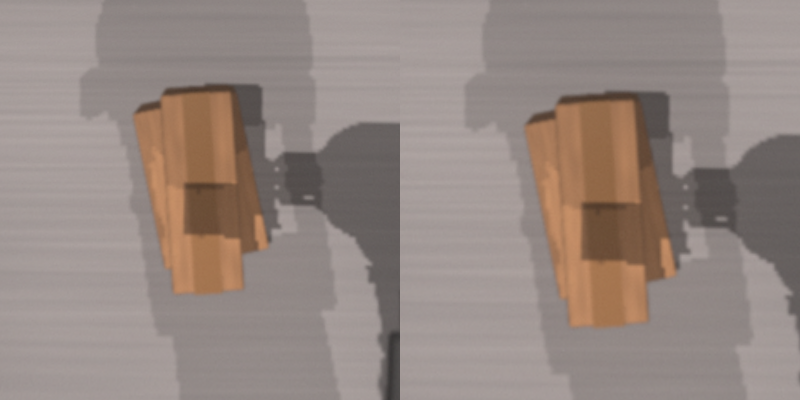

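Request:
{"op": "send_rows", "data": {
  "moves": [
    [0,-0.04,-0.4,-0.068,-0.066,0.14,1],
    [0,-0.04,-0.8,-0.068,-0.066,0.14,1],
    [0,-0.04,-1,-0.068,-0.066,0.14,1],
    [0,-0.04,-1,-0.068,-0.066,0.14,1],
    [0,-0.04,-1,-0.068,-0.066,0.14,1]
  ]
}}

```text
time_s: 22.0
tool_pos: [0.6291, 0.2218, 0.1726]
eef_rot: [2.254, -2.155, -0.002]
wrist_force: [0.3, 0.1, 1.5]
width: 0.0856
```

View pics/q8b.png

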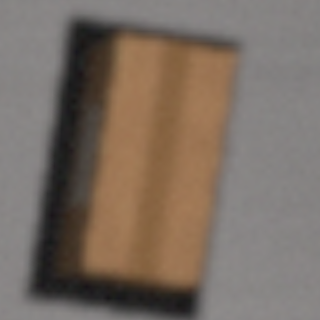

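Request:
{"op": "send_rows", "data": {
  "moves": [
    [0,0.02,-0.3,0,0,0,1],
    [0,0.02,-0.6,0,0,0,1],
    [0,0.02,-0.8,0,0,0,1],
    [0,0.02,-0.95,0,0,0,1],
    [0,0.02,-1,0,0,0,1],
    [0,0.02,-1,0,0,0,1]
  ]
}}

```text
time_s: 22.5
tool_pos: [0.6296, 0.2237, 0.0732]
eef_rot: [2.254, -2.155, -0.001]
wrist_force: [0.1, -0.3, 0.3]
width: 0.0849
```

Request:
{"op": "send_rows", "data": {
  "moves": [
    [0,0,-0.15,0,0,0,1],
    [0,0,-0.15,0,0,0,0.5],
    [0,0,-0.15,0,0,0,0],
    [0,0,-0.15,0,0,0,-0.5],
    [0,0,-0.15,0,0,0,-0.6],
    [0,0,-0.15,0,0,0,-0.6],
    [0,0,-0.15,0,0,0,-0.6],
    [0,0,-0.15,0,0,0,-0.6]
  ]
}}

```text
time_s: 23.17
tool_pos: [0.6304, 0.2239, 0.0593]
eef_rot: [2.255, -2.157, 0.0]
wrist_force: [0.3, 0.5, 5.5]
width: 0.0353
```

Request:
{"op": "send_rows", "data": {
  "moves": [
    [0,0,0.15,0,0,0,-0.6],
    [0,0,0.35,0,0,0,-0.6],
    [0,0,0.6,0,0,0,-0.6],
    [0,0,0.6,0,0,0,-0.6]
  ]
}}

```text
time_s: 23.5
tool_pos: [0.6336, 0.2245, 0.1258]
eef_rot: [2.26, -2.161, 0.009]
wrist_force: [1.2, -0.5, 0.1]
width: 0.0355
```

Request:
{"op": "send_rows", "data": {
  "moves": [
    [-0.13,-0.25,0,0,0,0.06,-0.6],
    [-0.3,-0.6,0,0,0,0.15,-0.6],
    [-0.5,-0.95,0,0,0,0.24,-0.6]
  ]
}}

```text
time_s: 23.75
tool_pos: [0.5833, 0.1289, 0.1259]
eef_rot: [2.391, -2.018, 0.012]
wrist_force: [0.5, -0.5, -1.1]
width: 0.0357
```

Request:
{"op": "send_rows", "data": {
  "moves": [
    [-0.17,-0.32,0,0,0,0.08,-0.6],
    [-0.34,-0.64,0,0,0,0.16,-0.6],
    [-0.5,-0.95,0,0,0,0.24,-0.6]
  ]
}}

```text
time_s: 24.0
tool_pos: [0.5314, 0.0327, 0.1254]
eef_rot: [2.509, -1.868, 0.012]
wrist_force: [-0.2, -0.7, -1.5]
width: 0.0355
```

Request:
{"op": "send_rows", "data": {
  "moves": [
    [-0.17,-0.32,0,0,0,0.08,-0.6],
    [-0.34,-0.64,0,0,0,0.16,-0.6],
    [-0.5,-0.95,0,0,0,0.24,-0.6]
  ]
}}

```text
time_s: 24.25
tool_pos: [0.4797, -0.0635, 0.1249]
eef_rot: [2.618, -1.711, 0.011]
wrist_force: [-0.4, 0.4, -0.5]
width: 0.0353
```

Request:
{"op": "send_rows", "data": {
  "moves": [
    [-0.17,-0.32,0,0,0,0.08,-0.6],
    [-0.34,-0.64,0,0,0,0.16,-0.6],
    [-0.5,-0.95,0,0,0,0.24,-0.6]
  ]
}}

```text
time_s: 24.5
tool_pos: [0.428, -0.1595, 0.1247]
eef_rot: [2.718, -1.548, 0.011]
wrist_force: [-0.2, -0.4, -1.8]
width: 0.0356
```

Request:
{"op": "send_rows", "data": {
  "moves": [
    [-0.2,-0.4,0,0,0,0.1,-0.6],
    [-0.4,-0.75,0,0,0,0.19,-0.6],
    [-0.5,-0.95,0,0,0,0.24,-0.6],
    [-0.5,-0.95,0,0,0,0.24,-0.6],
    [-0.5,-0.95,0,0,0,0.24,-0.6]
  ]
}}

```text
time_s: 24.92
tool_pos: [0.3772, -0.2553, 0.1245]
eef_rot: [2.805, -1.388, 0.012]
wrist_force: [0.7, -0.5, -0.7]
width: 0.0353
```

```bash
python3 - <<'E'
from pile import *
s=bot.state();print(s['tool_pos'],s['eef_rot'],s['time_s'],s['joint_positions'])
T=tool();print(T[:3,2])
d,c=wrist();cv2.imwrite("pics/w9.png",d['img'])
z=s['tool_pos'][2]-.0143+.04
a=quad(c,d['img'],.011,.384,-.2537,.2,"pics/q.png");b=quad(c,d['img'],z,s['tool_pos'][0],s['tool_pos'][1],.2,"pics/q2.png")
cv2.imwrite("pics/q9.png",np.hstack([a,b]))
E
```

```text
[ 0.3771641  -0.25531245  0.12446758] [ 2.80467042 -1.38753205  0.01186684] 24.9167 [-0.85552476 -0.04933753  2.03613698 -0.00940256  1.1430104   0.06715812]
[ 0.00127951 -0.01451773 -0.99989379]
```

View pics/q9.png

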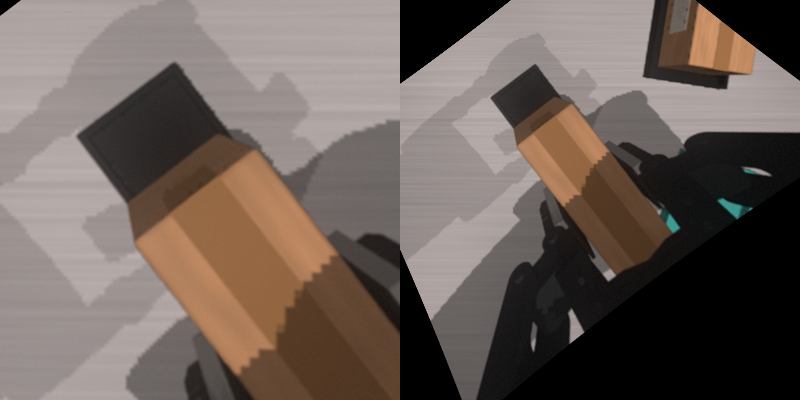

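Request:
{"op": "send_rows", "data": {
  "moves": [
    [0.09,0.02,-0.2,0.029,0.003,0,-0.6],
    [0.09,0.02,-0.45,0.029,0.003,0,-0.6],
    [0.09,0.02,-0.65,0.029,0.003,0,-0.6],
    [0.09,0.02,-0.8,0.029,0.003,0,-0.6],
    [0.09,0.02,-0.8,0.029,0.003,0,-0.6],
    [0.09,0.02,-0.8,0.029,0.003,0,-0.6]
  ]
}}

```text
time_s: 25.47
tool_pos: [0.3865, -0.2507, 0.0437]
eef_rot: [-2.817, 1.388, 0.004]
wrist_force: [-0.7, -0.4, -1.6]
width: 0.0354
```

```bash
python3 - <<'E'
from pile import *
s=bot.state();t=s['tool_pos'];print(t,s['time_s'],tool()[:3,2])
d=bot.snapshot("top");c=cam(d)
a=quad(c,d['img'],.012,.384,-.254,.18,"pics/q.png")
d,c=wrist();b=quad(c,d['img'],t[2]+.0257,t[0],t[1],.18,"pics/q2.png");e=quad(c,d['img'],.012,.384,-.254,.18,"pics/q2.png")
cv2.imwrite("pics/q10.png",cv2.resize(np.hstack([b,e]),None,fx=1,fy=1))
E
```

```text
[ 0.38646367 -0.25066299  0.04372094] 25.4667 [-0.00194195  0.00246629 -0.99999507]
```

View pics/q10.png

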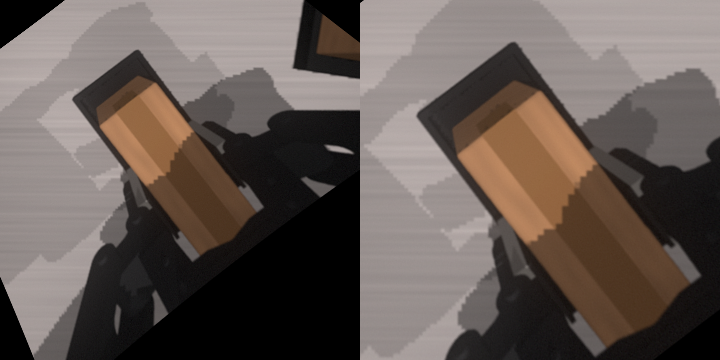

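Request:
{"op": "send_rows", "data": {
  "moves": [
    [0,0,-0.1,0,0,0,-0.6],
    [0,0,-0.18,0,0,0,-0.6],
    [0,0,-0.24,0,0,0,-0.6],
    [0,0,-0.24,0,0,0,-0.6],
    [0,0,-0.24,0,0,0,-0.6]
  ]
}}

```text
time_s: 25.98
tool_pos: [0.3871, -0.252, 0.0208]
eef_rot: [-2.818, 1.389, 0.0]
wrist_force: [-0.6, 0.4, -1.0]
width: 0.0355
```

Request:
{"op": "send_rows", "data": {
  "moves": [
    [0,0,-0.01,0,0,0,-0.3],
    [0,0,-0.01,0,0,0,0.1],
    [0,0,-0.01,0,0,0,0.5],
    [0,0,0,0,0,0,0.6],
    [0,0,0.15,0,0,0,0.6],
    [0,0,0.4,0,0,0,0.6],
    [0,0,0.7,0,0,0,1],
    [0,0,1,0,0,0,1]
  ]
}}

```text
time_s: 26.65
tool_pos: [0.3868, -0.2516, 0.1219]
eef_rot: [-2.817, 1.389, 0.001]
wrist_force: [1.0, 0.2, -0.3]
width: 0.0853
```

Request:
{"op": "send_rows", "data": {
  "moves": [
    [0.17,0.32,0.4,0,0,-0.06,1],
    [0.34,0.64,0.8,0,0,-0.12,1],
    [0.48,0.95,1,0,0,-0.18,1]
  ]
}}

```text
time_s: 26.9
tool_pos: [0.4278, -0.1731, 0.2114]
eef_rot: [2.749, -1.52, 0.004]
wrist_force: [1.3, -0.2, 0.0]
width: 0.0853
```

Request:
{"op": "send_rows", "data": {
  "moves": [
    [0.17,0.32,0,0,0,-0.06,1],
    [0.34,0.64,0,0,0,-0.12,1],
    [0.48,0.95,0,0,0,-0.18,1]
  ]
}}

```text
time_s: 27.15
tool_pos: [0.4772, -0.0767, 0.213]
eef_rot: [-2.677, 1.644, -0.01]
wrist_force: [0.8, -0.6, -0.5]
width: 0.0856
```

Request:
{"op": "send_rows", "data": {
  "moves": [
    [0.17,0.32,0,0,0,-0.06,1],
    [0.34,0.64,0,0,0,-0.12,1],
    [0.48,0.95,0,0,0,-0.18,1]
  ]
}}

```text
time_s: 27.4
tool_pos: [0.5262, 0.0202, 0.2137]
eef_rot: [-2.599, 1.764, -0.012]
wrist_force: [-0.1, 0.2, -0.3]
width: 0.0854
```

Request:
{"op": "send_rows", "data": {
  "moves": [
    [0.17,0.32,0,0,0,-0.06,1],
    [0.34,0.64,0,0,0,-0.12,1],
    [0.48,0.95,0,0,0,-0.18,1]
  ]
}}

```text
time_s: 27.65
tool_pos: [0.575, 0.1173, 0.2141]
eef_rot: [-2.516, 1.88, -0.013]
wrist_force: [0.6, -0.6, 0.5]
width: 0.0853
```

Request:
{"op": "send_rows", "data": {
  "moves": [
    [0.17,0.32,0,0,0,-0.06,1],
    [0.34,0.64,0,0,0,-0.12,1],
    [0.48,0.9,0,0,0,-0.18,1],
    [0.48,0.9,0,0,0,-0.18,1],
    [0.48,0.9,0,0,0,-0.18,1]
  ]
}}

```text
time_s: 28.07
tool_pos: [0.6231, 0.2085, 0.2138]
eef_rot: [-2.432, 1.989, -0.013]
wrist_force: [-0.1, -0.7, 0.6]
width: 0.0855
```

```bash
python3 - <<'E'
from pile import *
s=bot.state();print(s['tool_pos'],s['eef_rot'],s['time_s'],tool()[:3,:].round(4).tolist())
d,c=wrist()
for r in bot.trace("wrist","carton_medium")[:2]:
    k=max(cv2.findContours(r['pixels'].astype(np.uint8),0,1)[0],key=cv2.contourArea)
    print(round(r['score'],2),np.round(r['centre']),rect(c,k,.045))
a=quad(c,d['img'],.045,.626,.224,.2,"pics/q.png")
d=bot.snapshot("top");c=cam(d)
b=quad(c,d['img'],.044,.384,-.255,.2,"pics/q2.png")
cv2.imwrite("pics/q11.png",np.hstack([a,b]))
E
```

```text
[0.62314718 0.2085207  0.21383113] [-2.43152895  1.98881441 -0.01329468] 28.0667 [[0.1983, -0.9801, 0.0067, 0.6231], [-0.9801, -0.1983, -0.0051, 0.2085], [0.0064, -0.0056, -1.0, 0.2138]]
0.6 [291. 214.] ([0.6261, 0.2256], [94, 60], 11.9)
```

View pics/q11.png

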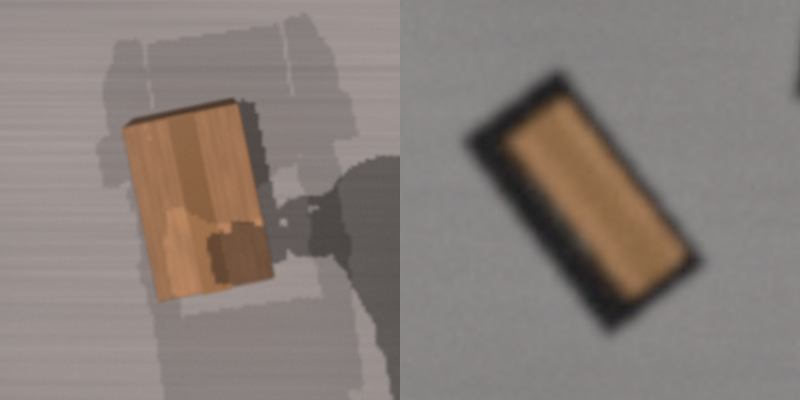

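Request:
{"op": "send_rows", "data": {
  "moves": [
    [0.02,0.16,-0.4,0,0,0,1],
    [0.02,0.16,-0.8,0,0,0,1],
    [0.02,0.16,-1,0,0,0,1],
    [0.02,0.16,-1,0,0,0,1],
    [0.02,0.16,-1,0,0,0,1]
  ]
}}

```text
time_s: 28.63
tool_pos: [0.624, 0.2212, 0.1137]
eef_rot: [2.426, -1.993, 0.011]
wrist_force: [0.3, -0.3, 0.0]
width: 0.0853
```

Request:
{"op": "send_rows", "data": {
  "moves": [
    [0.01,0.03,-0.3,0,0,0,1],
    [0.01,0.03,-0.6,0,0,0,1],
    [0.01,0.03,-0.8,0,0,0,1],
    [0.01,0.03,-0.95,0,0,0,1],
    [0.01,0.03,-1,0,0,0,1],
    [0.01,0.03,-1,0,0,0,1]
  ]
}}

```text
time_s: 29.13
tool_pos: [0.6256, 0.2239, 0.0144]
eef_rot: [2.426, -1.994, 0.012]
wrist_force: [0.6, 0.6, -0.0]
width: 0.0854
```

Request:
{"op": "send_rows", "data": {
  "moves": [
    [0,0,0,0,0,0,0.5],
    [0,0,0,0,0,0,0],
    [0,0,0,0,0,0,-0.1],
    [0,0,0,0,0,0,-0.1],
    [0,0,0,0,0,0,-0.1],
    [0,0,0,0,0,0,-0.1]
  ]
}}

```text
time_s: 29.63
tool_pos: [0.6278, 0.2243, 0.0173]
eef_rot: [-2.425, 1.993, -0.017]
wrist_force: [-0.4, 0.7, 7.5]
width: 0.0593
```

Request:
{"op": "send_rows", "data": {
  "moves": [
    [0,0,0.15,0,0,0,-0.1],
    [0,0,0.35,0,0,0,-0.1],
    [0,0,0.7,0,0,0,-0.1],
    [0,0,0.7,0,0,0,-0.1]
  ]
}}

```text
time_s: 29.97
tool_pos: [0.6326, 0.2252, 0.0965]
eef_rot: [-2.417, 1.987, -0.031]
wrist_force: [2.3, 0.4, 0.6]
width: 0.0593
```

Request:
{"op": "send_rows", "data": {
  "moves": [
    [-0.14,0.22,0,0,0,-0.06,-0.1],
    [-0.33,0.55,0,0,0,-0.16,-0.1],
    [-0.57,0.9,0,0,0,-0.27,-0.1],
    [-0.57,0.9,0,0,0,-0.27,-0.1]
  ]
}}

```text
time_s: 30.3
tool_pos: [0.5715, 0.321, 0.0975]
eef_rot: [-2.282, 2.142, -0.027]
wrist_force: [-0.5, 0.2, -0.8]
width: 0.0594
```

Request:
{"op": "send_rows", "data": {
  "moves": [
    [-0.14,0.22,0,0,0,-0.06,-0.1],
    [-0.33,0.55,0,0,0,-0.16,-0.1],
    [-0.57,0.9,0,0,0,-0.27,-0.1],
    [-0.57,0.9,0,0,0,-0.27,-0.1],
    [-0.57,0.9,0,0,0,-0.27,-0.1]
  ]
}}

```text
time_s: 30.72
tool_pos: [0.513, 0.4129, 0.0982]
eef_rot: [-2.138, 2.286, -0.028]
wrist_force: [-0.2, -1.2, -1.7]
width: 0.0593
```

```bash
python3 - <<'E'
from pile import *
s=bot.state();t=s['tool_pos'];print(t,s['time_s'],tool()[:3,:3].round(4).tolist())
d,c=wrist()
b=quad(c,d['img'],t[2]-.0173+.045,t[0],t[1],.2,"pics/q.png");e=quad(c,d['img'],.011,.516,.405,.2,"pics/q2.png")
cv2.imwrite("pics/q12.png",np.hstack([b,e]))
E
```

```text
[0.51304782 0.41293081 0.09823267] 30.7167 [[-0.067, -0.9975, 0.0208], [-0.9977, 0.0669, -0.0053], [0.0039, -0.0211, -0.9998]]
```

View pics/q12.png

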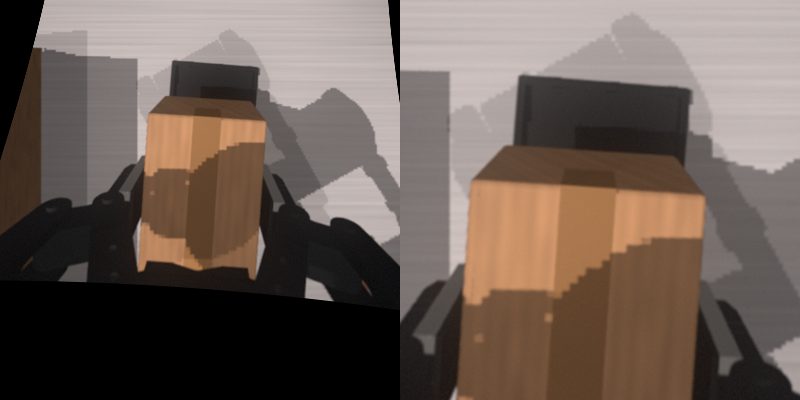

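Request:
{"op": "send_rows", "data": {
  "moves": [
    [0.07,-0.07,-0.15,0.011,0.042,0,-0.1],
    [0.07,-0.07,-0.3,0.011,0.042,0,-0.1],
    [0.07,-0.07,-0.45,0.011,0.042,0,-0.1],
    [0.07,-0.07,-0.5,0.011,0.042,0,-0.1],
    [0.07,-0.07,-0.5,0.011,0.042,0,-0.1]
  ]
}}

```text
time_s: 31.18
tool_pos: [0.5194, 0.403, 0.0449]
eef_rot: [2.139, -2.294, -0.002]
wrist_force: [0.6, 0.3, -2.1]
width: 0.0591
```

Request:
{"op": "send_rows", "data": {
  "moves": [
    [0.01,0.03,-0.08,0,0,0,-0.1],
    [0.01,0.03,-0.15,0,0,0,-0.1],
    [0.01,0.03,-0.2,0,0,0,-0.1],
    [0.01,0.03,-0.225,0,0,0,-0.1],
    [0.01,0.03,-0.225,0,0,0,-0.1],
    [0.01,0.03,-0.225,0,0,0,-0.1]
  ]
}}

```text
time_s: 31.68
tool_pos: [0.5206, 0.4063, 0.0227]
eef_rot: [2.139, -2.294, -0.002]
wrist_force: [0.2, 0.6, -1.4]
width: 0.0592
```

Request:
{"op": "send_rows", "data": {
  "moves": [
    [0,0,0,0,0,0,0.4],
    [0,0,0,0,0,0,0.7],
    [0,0,0,0,0,0,1],
    [0,0,0,0,0,0,1],
    [0,0,0.2,0,0,0,1],
    [0,0,0.5,0,0,0,1],
    [0,0,0.9,0,0,0,1],
    [0,0,1,0,0,0,1]
  ]
}}

```text
time_s: 32.35
tool_pos: [0.5239, 0.4081, 0.1301]
eef_rot: [-2.139, 2.293, -0.003]
wrist_force: [0.9, 1.2, 1.5]
width: 0.0855
```

Request:
{"op": "send_rows", "data": {
  "moves": [
    [-0.3,0,0.3,0,0,0,1],
    [-0.7,0,0.6,0,0,0,1],
    [-1,0,1,0,0,0,1],
    [-1,0,1,0,0,0,1],
    [-1,0,1,0,0,0,1]
  ]
}}

```text
time_s: 32.77
tool_pos: [0.4237, 0.4101, 0.2361]
eef_rot: [-2.135, 2.284, -0.005]
wrist_force: [-0.1, 1.1, 0.9]
width: 0.0854
```

```bash
python3 - <<'E'
from pile import *
s=bot.state();print(s['tool_pos'],s['time_s'],s['wrist_force'])
d=bot.snapshot("top");c=cam(d);cv2.imwrite("pics/t13.png",d['img']);I=d['img']
T=dict(long=(.504,-.418,.049),medium=(.5168,.4063,.049),square=(.6437,.0122,.044),narrow=(.3838,-.2545,.044),canister=(.370,.264,.054))
o=[]
for n,(x,y,z) in T.items():
    q=quad(c,I,z,x,y,.15,"pics/q.png");cv2.drawMarker(q,(150,150),(0,255,0),0,10);o.append(cv2.resize(q,(260,260)))
    m=(cv2.cvtColor(q,cv2.COLOR_BGR2HSV)[...,1]>70) if n!="canister" else (q.min(2)>95)&(np.hypot(*np.mgrid[-150:150,-150:150])<60)
    print(n,"offset mm (x,y)",[round(-(v.mean()-150)/2,1) for v in np.nonzero(m)])
o.append(np.zeros_like(o[0]))
cv2.imwrite("pics/q13.png",np.vstack([np.hstack(o[:3]),np.hstack(o[3:])]))
E
```

```text
[0.42374249 0.41012177 0.23608416] 32.7667 [-0.13290729  1.11085503  0.8763172 ]
long offset mm (x,y) [np.float64(-1.7), np.float64(5.5)]
medium offset mm (x,y) [np.float64(-1.4), np.float64(-5.2)]
square offset mm (x,y) [np.float64(-2.8), np.float64(0.4)]
narrow offset mm (x,y) [np.float64(1.6), np.float64(2.2)]
canister offset mm (x,y) [np.float64(-12.4), np.float64(-8.2)]
```

View pics/q13.png

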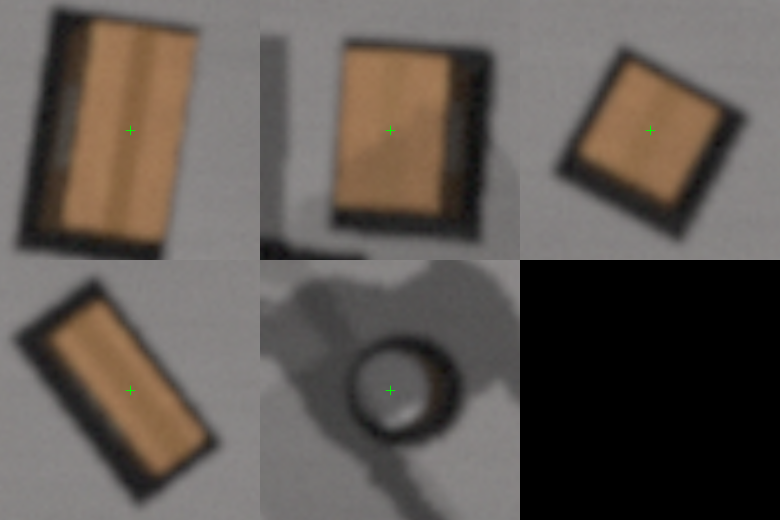

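```bash
python3 -c "
from cell import bot
import numpy as np
print(np.abs(bot.state()['joint_velocities']).max());print(bot.hand_in())"
```

```text
0.06786070633973283
the job is handed in; nothing more can be done
None
```

I moved all five packages into their own trays and handed the job in at about 33 s of the 131 s allowed; no verdict was reported. They went in this order: canister, square, long, narrow, medium. No package was seen to tip, and the highest wrist force a move reported was about 7.5 N.

- **Last top view:** every package appears upright inside the rim of its black tray. By eye, the centres are within about 3 mm of where I measured the tray centres.
- **Automatic offsets:** these read up to 5.5 mm for the cartons, because the colour mask also picked up visible side faces. For the canister it read 12 and 8 mm. I judged that reading wrong because the arm's shadow fell across the lid; in the picture the lid is centred in the round tray. A reading taken earlier, just after it was set down, was about 3 mm off.
- **Network check on the long carton:** one position came out about 12 mm off. The close crop showed the carton centred, so I trusted the crop.
- **Not checked directly:** I didn't measure each package's height on its tray floor; I inferred it from release heights 1 to 3 mm above the floor. When I handed in, the gripper was clear and about 0.24 m above the bench, with joints still settling at up to 0.07 rad/s.

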